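# Put the dresser-top things back in their own trays

## Task

Tidy the dresser top: put the deodorant stick, the nail polish bottle, the cream jar and the wooden hair pick each into the felt-lined tray made for its shape and size, the deodorant, bottle and jar standing upright and the pick lying flat, all fully inside the rims, with the deodorant and the pick lined up with the long sides of their trays. Keep the standing things upright all the way, and leave the hedgehog and the lipstick where they stand.

Things in the scene. Friction and masses are not known exactly. Their poses are not given: they have to be found in the camera images.
- deodorant: Red plastic deodorant stick standing upright, 110 mm tall, with an oblong round-ended footprint 62 mm (its x) by 34 mm (its y); about 90 g. Origin: centre of its underside, z up. Take it across the 34 mm. It goes into the oblong tray, either way round.
- nail_polish: Small round glass nail polish bottle standing upright: body 32 mm in diameter with straight sides up to 34 mm, then a black cap 17 mm in diameter up to 72 mm; about 60 g. Origin: centre of its underside, z up. It goes into the small round tray.
- cream_jar: Squat round glass cream jar with white lid, straight sides, 56 mm in diameter, 42 mm tall, about 130 g. Origin: centre of its underside, z up. It goes into the large round tray.
- hair_pick: Wooden hair pick lying flat, 144 mm long (its x), 14 mm thick. A solid spine 44 mm wide (its y) and 24 mm long sits at its middle, with a 26 mm wide handle to -x and six 10 mm thick tines to +x; about 40 g, balanced near the middle. Origin: under the middle of the spine, z up. Take it across the spine. It goes into the long tray, either way round.
- oblong_tray: White ceramic tray lined with grey felt, fixed to the dresser top; the felt floor is 4 mm and the rim top 8 mm above the dresser top, rim wall 4 mm. Origin: centre of its underside, z up. Rectangular, 86 mm (its x) by 58 mm (its y) outside, 78 by 50 mm inside. For the deodorant, whose x lies along the tray's x.
- small_round_tray: White ceramic tray lined with grey felt, fixed to the dresser top; the felt floor is 4 mm and the rim top 8 mm above the dresser top, rim wall 4 mm. Origin: centre of its underside, z up. Round, 56 mm in diameter outside, 48 mm inside. For the nail polish bottle.
- large_round_tray: White ceramic tray lined with grey felt, fixed to the dresser top; the felt floor is 4 mm and the rim top 8 mm above the dresser top, rim wall 4 mm. Origin: centre of its underside, z up. Round, 80 mm in diameter outside, 72 mm inside. For the cream jar.
- pick_tray: White ceramic tray lined with grey felt, fixed to the dresser top; the felt floor is 4 mm and the rim top 8 mm above the dresser top, rim wall 4 mm. Origin: centre of its underside, z up. Long rectangle, 168 mm (its x) by 68 mm (its y) outside, 160 by 60 mm inside. For the hair pick, whose x lies along the tray's x.
- hedgehog: White ceramic hedgehog ring holder, about 60 mm across with its quills and snout and 60 mm tall, loose, standing between the things and the trays. Origin: centre of its underside. Leave it alone.
- lipstick: Closed black lipstick tube standing upright, 20 mm in diameter, 58 mm tall, loose, between the things and the trays. Origin: centre of its underside. Leave it alone. (A fixed 26 mm round compact, 13 mm high, lies about as far to the other side.)
Mind the look-alikes: they are no part of the job. What is shaped like the nail_polish but blue or purple is not meant.

How it is judged (in metres and radians):
At the end, for the whole second after the job is handed in: Each thing is within 12 mm of the centre of its own tray, resting on the felt (underside at most 2.5 mm above it), level within 0.06 rad; long sides along the tray's, either way round, within 0.3 rad (deodorant) and 0.2 rad (pick); all released and at rest (horizontal distance between deodorant and oblong_tray below 0.012 m and z of deodorant in the frame of oblong_tray below 0.0065 m and angle between each of deodorant, nail_polish, cream_jar, hair_pick's own z axis and vertical below 0.06 rad and linear speed of each of deodorant, nail_polish, cream_jar, hair_pick below 0.02 m/s and angle between the x axis of deodorant and the x axis of oblong_tray, either way round below 0.3 rad and horizontal distance between nail_polish and small_round_tray below 0.012 m and z of nail_polish in the frame of small_round_tray below 0.0065 m and horizontal distance between cream_jar and large_round_tray below 0.012 m and z of cream_jar in the frame of large_round_tray below 0.0065 m and horizontal distance between hair_pick and pick_tray below 0.012 m and z of hair_pick in the frame of pick_tray below 0.0065 m and angle between the x axis of hair_pick and the x axis of pick_tray, either way round below 0.2 rad); the robot touches nothing.
It fails at once if the deodorant stick is tipped over (angle between deodorant's own z axis and vertical above 0.5 rad).
It fails at once if the nail polish bottle is tipped over (angle between nail_polish's own z axis and vertical above 0.5 rad).
It fails at once if the cream jar is tipped over (angle between cream_jar's own z axis and vertical above 0.5 rad).
It fails at once if the hedgehog is disturbed (distance of hedgehog from where it was at the start of the episode above 0.02 m or angle between hedgehog's own z axis and vertical above 0.5 rad).
It fails at once if the lipstick is disturbed (distance of lipstick from where it was at the start of the episode above 0.02 m or angle between lipstick's own z axis and vertical above 0.5 rad).
It also fails if it takes over 118 s, if anything falls off the work surface, if the arm or the gripper's body presses on something with over 40 N, if the wrist force passes 120 N, or if a joint passes its speed limit or range.

## Robot

A 6-joint arm with a two-finger parallel gripper is mounted at the origin on the work surface. World frame = base frame: x ahead of the robot, y to its left, z up, the work surface at z = 0. Lengths are in mm, angles in rad, forces in N, time in s.
With the tool pointing down it reaches from about 275 to 775 mm from the base axis. Payload 14.6 kg.
Tool frame: the origin (TCP) lies between the finger pads; the fingertips stand 11 mm ahead of it and the grasp point (between the pads) lies 8 mm behind it; z points along the fingers, y is the line along which they close (so a half turn about z gives the same grasp; the last joint's range is limited). The gripper opens to 85 mm and grips with 20 to 120 N. Pads are 22 mm wide; open, the fingers measure 114 mm over their backs; the gripper's body (76 mm by 85 mm) begins 54 mm behind the grasp point. The pads swing forward as they close: fully open they stand 13 mm farther back than shut.
Start: joints at [1.013, 0.263, -0.048, 1.259, 0, 1.415], TCP at [205.803, 482.984, 242.278] pointing down, gripper open.
Joint ranges: [-2.65, 2.65], [-0.89, 1.7], [-1.18, 1.37], [-2.13, 2.11], [-1.35, 1.29], [-3.14, 3.14]. Speed limits (rad/s): [1.89, 1.89, 2.57, 2.79, 3.14, 3.14].

## Interface

Orientations are given as [roll, pitch, yaw] about the fixed x, y, z axes, in that order (R = Rz(yaw) Ry(pitch) Rx(roll)).
In Python, from cell import telemetry, optics, job gives the robot as it stands.
- The arm moves only by the shell command python3 -m jog 'ROWS'. ROWS is a JSON object of lists of equal length, an entry for each row: "linear": the shift along the tool's x, y, z in mm, a list of three; "rotation": the turn, a rotation vector about the tool's x, y, z in degrees, a list of three; "claw": the finger opening in mm, from 0 to 85.4. In form: {"linear": [[dx, dy, dz], ...], "rotation": [[ax, ay, az], ...], "claw": [claw, ...]}. A call has exactly 5 rows; each row is the pose to reach, as a shift and turn from the pose commanded when the call began, along the tool's axes at that moment; what a row does not reach only later rows make up. A row lasts 1/10 s, in which the tool goes at most 50 mm and 8.59 degrees, less where a joint would pass 70% of its speed; a pose out of reach is approached as far as the arm can. A call with a gripper value outside its range is refused whole. The fingers move at their own pace and stop on an object; the grip force is fixed at half the most. Time passes only in rows, so rows that repeat a pose let the fingers close, or fill a call up. It gives the time, the measured TCP pose, the force, the opening and the grip force at its end, in the units of the state.
- telemetry.get_obs(): the state, without advancing time (a new reading comes with each control period).
- optics.grab_frame(name): name is "scene" or "top" or "wrist"; returns a dict with "image" (384x512x3 uint8, blue, green, red), "mtx" (3x3 intrinsics, pixels), "T" (4x4, takes a point from camera to world coordinates); the wrist camera has in their place "hand_eye" (4x4, takes a point from camera to tool coordinates, whose origin is the TCP and whose axes are the flange's). Camera axes: x right, y down, z forward; pixel columns grow to the right and rows downward; lengths in mm; the calibration is good to about 2 mm. A picture is of the moment at which its call begins: read the wrist's pose just before it. There is no depth.
- job.finish_job(): hands the job in; it is judged then, once.
The state is a dict: "clock": time; "q": joint angles; "joint_vel": joint speeds; "effort": joint torques, N m; "eef_pos": TCP position; "tool_rot": TCP orientation; "ft_force": force on the tool from outside, world axes, zero at the start; "wrist_torque": the same for the moment, N m; "gripper_width": opening from 0.0 (shut) to 1.0 (fully open); "gripper_force": force on a finger pad.
Only numpy, scipy, OpenCV 4.12 (cv2) and the standard library are available. Lean on these libraries where they do the work, as an engineer would, in place of code of your own. Each camera call takes 0.05 s, during which the arm holds its last target. There are 200 camera calls.

## Working session

There is one attempt and no reset: what is moved stays moved. The work goes in short steps, Python scripts to look and compute and a shell command to move; the robot and the scene stay as the last step left them, time stands still between calls to the robot, and variables do not carry over. Pictures are saved under pics/ and viewed, at most 14 in all, crops included, and the job is handed in when it is done.

```bash
ls; mkdir -p pics; python3 - <<'E'
from cell import telemetry, optics
import cv2,numpy as np
print(telemetry.get_obs())
for n in ("top","scene","wrist"):
    f=optics.grab_frame(n); cv2.imwrite(f"pics/{n}0.png",f["image"])
    print(n,{k:np.round(v,3).tolist() for k,v in f.items() if k!="image"})
E
```

```text
pics
{'clock': 0.0, 'q': array([ 1.01273197e+00,  2.63492183e-01, -4.89256140e-02,  1.25939965e+00,
       -2.11629007e-05,  1.41551558e+00]), 'joint_vel': array([-3.82278623e-04, -1.52998489e-05,  6.64573903e-04, -5.96869911e-04,
       -6.74024931e-04,  5.74009987e-04]), 'effort': array([ 7.85392567e-04, -6.37603641e+01,  3.84566867e+01,  1.39745307e-02,
       -6.23388837e-05, -8.17029559e-05]), 'eef_pos': array([205.65066563, 482.76120253, 241.84518403]), 'tool_rot': array([-3.14058055e+00, -1.37015060e-04,  2.73880898e+00]), 'ft_force': array([ 0.72918373, -0.51418115,  0.82898393]), 'wrist_torque': array([-0.02512551, -0.00358056,  0.02956928]), 'gripper_force': 0.0, 'gripper_width': 1.0030928553696492}
top {'mtx': [[487.485, 0.0, 254.719], [0.0, 487.485, 189.676], [0.0, 0.0, 1.0]], 'T': [[0.002, -0.998, 0.065, 417.772], [-1.0, -0.003, -0.01, 20.518], [0.01, -0.065, -0.998, 1407.165], [0.0, 0.0, 0.0, 1.0]]}
scene {'mtx': [[377.214, 0.0, 254.721], [0.0, 377.214, 191.328], [0.0, 0.0, 1.0]], 'T': [[0.863, 0.319, -0.391, 849.744], [0.504, -0.508, 0.699, -581.185], [0.024, -0.8, -0.599, 568.331], [0.0, 0.0, 0.0, 1.0]]}
wrist {'mtx': [[276.799, 0.0, 256.226], [0.0, 276.799, 188.73], [0.0, 0.0, 1.0]], 'hand_eye': [[0.001, -0.945, -0.327, 83.734], [1.0, 0.0, 0.001, -0.067], [-0.001, -0.327, 0.945, -130.935], [0.0, 0.0, 0.0, 1.0]]}
```

View pics/top0.png

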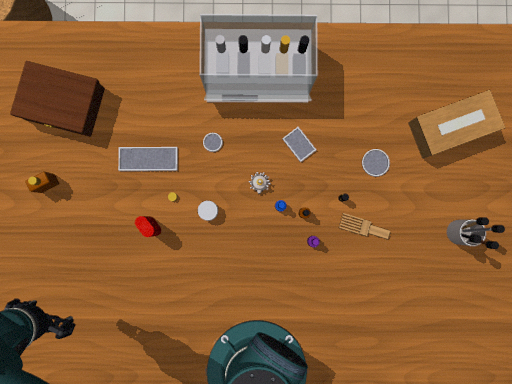

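View pics/scene0.png

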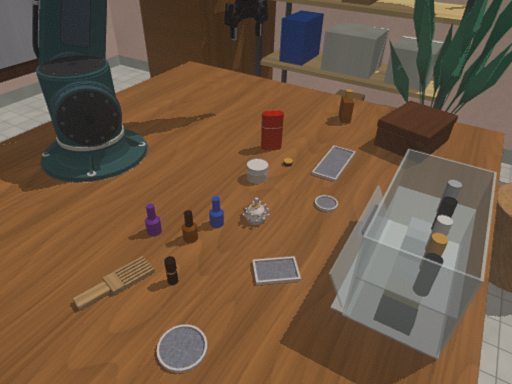

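The top view shows the deodorant at (147,226), the jar at (207,211) and the pick at (365,227).
- **Trays:** long (148,159), small round (213,142), oblong (299,144), large round (376,162).
- **Obstacles:** hedgehog (260,182), lipstick (344,198), compact (172,197).
- **Could be taken for the nail polish:** blue (280,206), purple (313,242), brown/amber (305,213), lipstick (344,198), and the amber bottle far left (40,182). The brown one at (305,213) fits the description.

I'll check that choice in one crop and measure everything by mask.

```bash
cat > h.py <<'E'
import cv2,numpy as np
from cell import telemetry, optics
from scipy.spatial.transform import Rotation as R
def grab(n):
    o=telemetry.get_obs(); f=optics.grab_frame(n); T=f.get("T")
    if T is None:
        W=np.eye(4); W[:3,:3]=R.from_euler("xyz",o["tool_rot"]).as_matrix(); W[:3,3]=o["eef_pos"]; T=W@f["hand_eye"]
    return f["image"],f["mtx"],T,o
def cast(px,K,T,z):
    px=np.atleast_2d(np.asarray(px,float)); d=np.c_[px,np.ones(len(px))]@np.linalg.inv(K).T@T[:3,:3].T
    return (T[:3,3]+d*((z-T[2,3])/d[:,2])[:,None])[:,:2]
def proj(P,K,T):
    p=(np.asarray(P,float)-T[:3,3])@T[:3,:3]; p=p@K.T; return p[...,:2]/p[...,2:]
def blobs(mask,amin=15):
    c,_=cv2.findContours(mask.astype(np.uint8),cv2.RETR_EXTERNAL,cv2.CHAIN_APPROX_NONE)
    return [x for x in c if cv2.contourArea(x)>amin]
def rect(c,K,T,z):   # centre, size, yaw of long side (deg) on plane z
    (x,y),(w,h),a=cv2.minAreaRect(cast(c.reshape(-1,2),K,T,z).astype(np.float32))
    if w<h: w,h,a=h,w,a+90
    return np.round([x,y,w,h,(a+90)%180-90],1)
E
python3 - <<'E'
from h import *
im,K,T,o=grab("top")
hsv=cv2.cvtColor(im,cv2.COLOR_BGR2HSV); h,s,v=cv2.split(hsv)
roi=np.zeros(h.shape,bool); roi[120:262,110:400]=1
M={"low-sat(tray,jar,hog)":((s<70)&(v>80),8),"red":(((h<4)|(h>174))&(s>190)&(v>90),110),"blue":((h>105)&(h<130)&(s>120),30),"purple":((h>=130)&(h<165)&(s>100),30)}
for n,(m,z) in M.items():
    for c in blobs(m&roi,10): print(n,c.reshape(-1,2).mean(0).round(1),rect(c,K,T,z))
a=cv2.resize(im[185:255,265:400],None,fx=5.5,fy=5.5,interpolation=cv2.INTER_CUBIC); cv2.imwrite("pics/crop1.png",a)
E
```

```text
low-sat(tray,jar,hog) [207.5 210.4] [4.489e+02 1.421e+02 5.450e+01 5.440e+01 4.000e-01]
low-sat(tray,jar,hog) [259.6 181.5] [532.1  -4.9  59.1  57.7 -65.9]
low-sat(tray,jar,hog) [375.4 162.3] [ 5.888e+02 -3.425e+02  7.860e+01  7.850e+01  2.000e-01]
low-sat(tray,jar,hog) [147.6 158.5] [598.2 315.8 169.6  66.7 -89.8]
low-sat(tray,jar,hog) [212.3 141.8] [646.9 129.3  55.   52.5 -89.8]
low-sat(tray,jar,hog) [298.8 143.9] [ 642.4 -121.    86.7   59.4   37.6]
red [144.3 226.2] [404.5 299.8  59.   33.6  39.3]
blue [280.3 205.2] [464.3 -64.4  28.3  28.3 -89.9]
purple [312.8 241.2] [ 362.7 -157.5   31.3   30.3   26.5]
```

View pics/crop1.png

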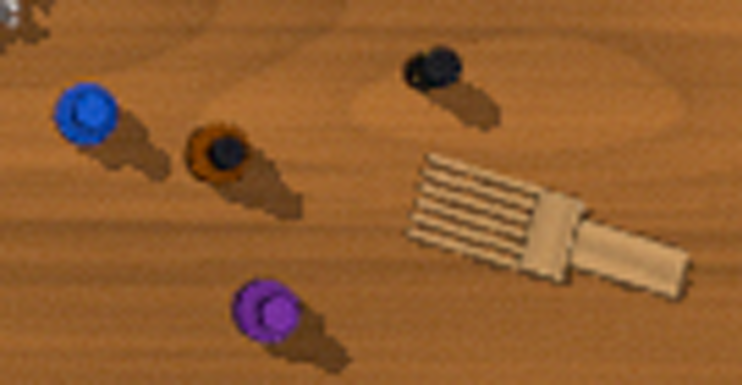

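The crop shows an amber-brown body with a black cap at about (220,152), which is top-image (305,213). It's flanked by the blue (280,206) and purple (313,242) look-alikes, and the black tube at (344,198) is the lipstick. The brown bottle is the nail polish. Next I move above the deodorant for a close look.

```bash
cat >> h.py <<'E'
def plan(x,y,z,yaw):   # world target (mm, deg yaw, tool down) -> tool-frame shift, turn
    o=telemetry.get_obs(); A=R.from_euler("xyz",o["tool_rot"])
    yaws=[yaw,yaw+180]; q1=np.degrees(np.arctan2(y,x))
    yaw=min(yaws,key=lambda a:abs((180+q1-a+180)%360-180))
    B=R.from_euler("xyz",[180,0,yaw],degrees=True)
    print("lin",A.inv().apply(np.array([x,y,z])-o["eef_pos"]).round(1),"rot",np.degrees((A.inv()*B).as_rotvec()).round(1),"clock",round(o["clock"],2),"yaw",round(yaw,1))
E
python3 -c "
from h import *
plan(404,299,200,39.3)"
```

```text
lin [-254.5  -91.4   42. ] rot [ -0.   -0.  -62.4] clock 0.2 yaw 219.3
```

```bash
python3 -m jog '{"linear":[[-50,-18,8],[-100,-36,16],[-150,-54,25],[-200,-72,33],[-235,-84,40]],"rotation":[[0,0,-8],[0,0,-16],[0,0,-24],[0,0,-32],[0,0,-40]],"claw":[85,85,85,85,85]}'; python3 -c "
from h import *
plan(404,299,200,39.3)"
```

```text
clock: 0.7
eef_pos: [369.0, 332.1, 207.1]
tool_rot: [3.141, 0.0, -2.88]
ft_force: [0.5, 1.2, -0.4]
gripper_width: 0.995
gripper_force: 0.0
lin [-25.3 -41.    7.1] rot [  0.    0.  -24.3] clock 0.7 yaw 219.3
```

```bash
python3 -m jog '{"linear":[[-12,-20,3],[-24,-40,7],[-24,-40,7],[-24,-40,7],[-24,-40,7]],"rotation":[[0,0,-8],[0,0,-16],[0,0,-23],[0,0,-23],[0,0,-23]],"claw":[85,85,85,85,85]}'; python3 - <<'E'
from h import *
plan(404,299,200,39.3)
im,K,T,o=grab("wrist"); cv2.imwrite("pics/w1.png",im)
h,s,v=cv2.split(cv2.cvtColor(im,cv2.COLOR_BGR2HSV))
for c in blobs(((h<4)|(h>174))&(s>170)&(v>60),300): print(rect(c,K,T,110),cv2.boundingRect(c))
E
```

```text
clock: 1.2
eef_pos: [401.1, 301.0, 200.3]
tool_rot: [3.142, -0.0, -2.488]
ft_force: [-0.2, 0.4, 0.6]
gripper_width: 0.997
gripper_force: 0.0
lin [-1.1 -3.3  0.3] rot [ 0.  -0.  -1.8] clock 1.2 yaw 219.3
[398.6 294.7  78.9  33.1  38.1] (233, 144, 40, 89)
```

View pics/w1.png

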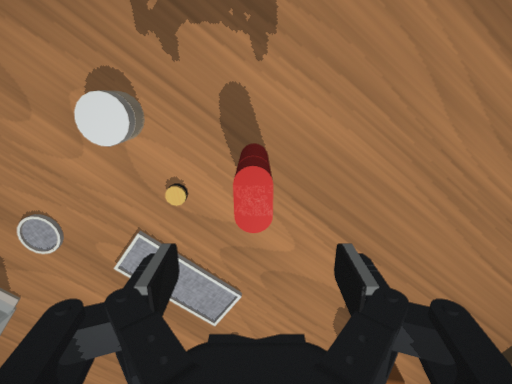

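The wrist view shows the deodorant's bright top face at about (253,199), long axis vertical in the image and well between the fingers. The jar is at (102,118) and the compact at (176,194). I'll measure the top face alone.

```bash
python3 - <<'E'
from h import *
im,K,T,o=grab("wrist")
h,s,v=cv2.split(cv2.cvtColor(im,cv2.COLOR_BGR2HSV))
for t in (140,160,180):
  for c in blobs(((h<5)|(h>174))&(s>150)&(v>t),200):
    r=rect(c,K,T,110); print(t,r)
plan(r[0],r[1],67,r[4])
E
```

```text
140 [405.8 300.3  60.9  33.3  38.6]
160 [405.8 300.3  60.8  33.3  38.6]
180 [406.1 300.6  60.   33.3  38.6]
lin [ -3.7  -3.6 133.3] rot [ 0.   0.  -1.1] clock 1.3 yaw 218.6
```

```bash
python3 -m jog '{"linear":[[-2,-2,30],[-4,-4,70],[-4,-4,105],[-4,-4,133],[-4,-4,133]],"rotation":[[0,0,-1],[0,0,-1],[0,0,-1],[0,0,-1],[0,0,-1]],"claw":[85,85,85,85,85]}' && python3 -m jog '{"linear":[[0,0,0],[0,0,0],[0,0,0],[0,0,0],[0,0,0]],"rotation":[[0,0,0],[0,0,0],[0,0,0],[0,0,0],[0,0,0]],"claw":[70,55,40,25,25]}' && python3 -m jog '{"linear":[[0,0,0],[0,0,0],[0,0,-10],[0,0,-20],[0,0,-30]],"rotation":[[0,0,0],[0,0,0],[0,0,0],[0,0,0],[0,0,0]],"claw":[25,25,25,25,25]}'; python3 -c "
from h import *
plan(642,-121,160,37.6)"
```

```text
clock: 1.8
eef_pos: [404.9, 299.5, 64.7]
tool_rot: [3.141, -0.005, -2.468]
ft_force: [-0.9, 1.0, 0.0]
gripper_width: 0.995
gripper_force: 0.0
clock: 2.3
eef_pos: [407.6, 300.5, 68.4]
tool_rot: [-3.141, 0.002, -2.467]
ft_force: [-0.6, 0.2, 8.1]
gripper_width: 0.391
gripper_force: 58.6
clock: 2.8
eef_pos: [407.1, 300.2, 98.5]
tool_rot: [-3.141, 0.001, -2.467]
ft_force: [0.1, 0.4, -1.5]
gripper_width: 0.39
gripper_force: 59.3
lin [  79.7 -475.6  -61.4] rot [-0.   0.   1.1] clock 2.8 yaw 217.6
```

```bash
python3 -m jog '{"linear":[[0,0,-20],[0,0,-40],[2,-15,-60],[8,-45,-62],[13,-75,-62]],"rotation":[[0,0,0],[0,0,0],[0,0,0],[0,0,0],[0,0,0]],"claw":[25,25,25,25,25]}' && python3 -m jog '{"linear":[[7,-40,0],[14,-80,0],[21,-120,0],[28,-160,0],[35,-200,0]],"rotation":[[0,0,0],[0,0,0],[0,0,0],[0,0,0],[0,0,1]],"claw":[25,25,25,25,25]}' && python3 -m jog '{"linear":[[7,-40,0],[14,-80,0],[21,-120,0],[28,-160,0],[32,-190,0]],"rotation":[[0,0,0],[0,0,0],[0,0,0],[0,0,0],[0,0,0]],"claw":[25,25,25,25,25]}'&& python3 -m jog '{"linear":[[0,0,0],[0,0,0],[0,0,0],[0,0,0],[0,0,0]],"rotation":[[0,0,0],[0,0,0],[0,0,0],[0,0,0],[0,0,0]],"claw":[25,25,25,25,25]}'; python3 - <<'E'
from h import *
plan(642.4,-121,160,37.6)
im,K,T,o=grab("wrist"); cv2.imwrite("pics/w2.png",im)
E
```

```text
clock: 3.3
eef_pos: [444.3, 233.0, 160.9]
tool_rot: [-3.141, 0.002, -2.465]
ft_force: [0.8, 0.0, -2.0]
gripper_width: 0.389
gripper_force: 59.4
clock: 3.8
eef_pos: [541.9, 53.8, 160.2]
tool_rot: [-3.141, 0.001, -2.484]
ft_force: [0.4, 1.4, -1.6]
gripper_width: 0.393
gripper_force: 59.4
clock: 4.3
eef_pos: [632.8, -116.9, 160.0]
tool_rot: [-3.141, 0.0, -2.485]
ft_force: [0.7, 0.3, -1.4]
gripper_width: 0.39
gripper_force: 59.4
clock: 4.8
eef_pos: [631.9, -113.7, 159.7]
tool_rot: [-3.141, 0.0, -2.483]
ft_force: [0.5, 0.6, -1.2]
gripper_width: 0.39
gripper_force: 59.7
lin [ -3.9 -12.2  -0.3] rot [-0.   0.   0.1] clock 4.8 yaw 217.6
```

View pics/w2.png

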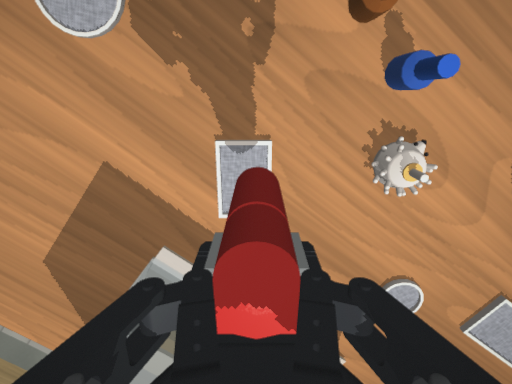

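The wrist view shows the oblong tray rim with corners at (216,141), (271,141) and (219,217), partly behind the held stick. The stick is upright and aligned with it. I'll cast the corners to cross-check the tray pose.

```bash
python3 - <<'E'
from h import *
im,K,T,o=grab("wrist")
p=cast([(216,141),(271,141),(219,217)],K,T,8); print(p.round(1))
a,b,c=p; print("c from diag",((b+c)/2).round(1),np.linalg.norm(b-a),np.linalg.norm(c-a),"dir long",np.degrees(np.arctan2(*(a-c)[::-1])))
plan(642.4,-121,72,37.6)
E
```

```text
[[ 627.6 -169.6]
 [ 593.2 -125.3]
 [ 695.2 -118.1]]
c from diag [ 644.2 -121.7] 56.06381602658201 84.99969633531941 dir long -142.71332915620917
lin [ -4.  -11.9  87.5] rot [-0.   0.   0.1] clock 4.9 yaw 217.6
```

```bash
python3 -m jog '{"linear":[[-4.5,-12.5,0],[-4.5,-12.5,25],[-4.5,-12.5,50],[-4.5,-12.5,70],[-4.5,-12.5,80]],"rotation":[[0,0,0],[0,0,0],[0,0,0],[0,0,0],[0,0,0]],"claw":[25,25,25,25,25]}' && python3 -m jog '{"linear":[[0,0,3],[0,0,6.5],[0,0,6.5],[0,0,6.5],[0,0,6.5]],"rotation":[[0,0,0],[0,0,0],[0,0,0],[0,0,0],[0,0,0]],"claw":[25,25,25,25,25]}'  && python3 -m jog '{"linear":[[0,0,0],[0,0,0],[0,0,0],[0,0,0],[0,0,0]],"rotation":[[0,0,0],[0,0,0],[0,0,0],[0,0,0],[0,0,0]],"claw":[36,42,55,70,70]}'&& python3 -m jog '{"linear":[[0,0,-20],[0,0,-50],[0,0,-80],[0,0,-110],[0,0,-125]],"rotation":[[0,0,0],[0,0,0],[0,0,0],[0,0,0],[0,0,0]],"claw":[70,70,70,70,70]}'; python3 - <<'E'
from h import *
im,K,T,o=grab("wrist"); cv2.imwrite("pics/w3.png",im)
h,s,v=cv2.split(cv2.cvtColor(im,cv2.COLOR_BGR2HSV))
for c in blobs(((h<5)|(h>174))&(s>150)&(v>160),200): print(rect(c,K,T,114))
E
```

```text
clock: 5.4
eef_pos: [642.5, -121.2, 77.6]
tool_rot: [3.14, -0.001, -2.484]
ft_force: [0.3, 0.5, -0.3]
gripper_width: 0.394
gripper_force: 59.8
clock: 5.9
eef_pos: [643.6, -121.8, 73.4]
tool_rot: [-3.141, 0.001, -2.484]
ft_force: [-0.4, 0.0, -1.2]
gripper_width: 0.39
gripper_force: 59.8
clock: 6.4
eef_pos: [643.3, -121.7, 72.8]
tool_rot: [3.142, 0.0, -2.484]
ft_force: [0.2, -0.6, 0.0]
gripper_width: 0.822
gripper_force: 0.0
clock: 6.9
eef_pos: [643.9, -121.8, 200.5]
tool_rot: [-3.139, 0.002, -2.484]
ft_force: [-0.0, 0.3, -0.6]
gripper_width: 0.818
gripper_force: 0.0
[ 642.9 -123.2   61.    33.    39. ]
```

View pics/w3.png

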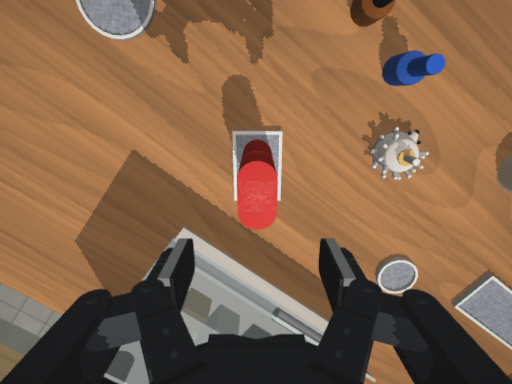

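The deodorant now stands in the oblong tray, top at (257,200), centred and aligned to within 2 mm. Next is the brown bottle.

```bash
python3 - <<'E'
from h import *
im,K,T,o=grab("top")
print("brown",cast([(304.6,212.8)],K,T,34), "cap", cast([(265+228/5.5,185+153/5.5)],K,T,72),"lipstick",cast([(265+444/5.5,185+65/5.5)],K,T,58))
p=cast([(304.6,212.8)],K,T,34)[0]; plan(*p,170,37.6)
E
```

```text
brown [[ 442.38978569 -133.47490383]] cap [[ 441.67015375 -134.29854733]] lipstick [[ 486.53973567 -245.27955435]]
lin [166.8 114.3  29.3] rot [-0.2  0.1  0.1] clock 7.0 yaw 217.6
```

```bash
python3 -m jog '{"linear":[[40,27,4],[80,55,10],[120,82,18],[150,103,25],[167,114,29]],"rotation":[[0,0,0],[0,0,0],[0,0,0],[0,0,0],[0,0,0]],"claw":[70,70,70,60,60]}' && python3 -m jog '{"linear":[[0,0,0],[0,0,0],[0,0,0],[0,0,0],[0,0,0]],"rotation":[[0,0,0],[0,0,0],[0,0,0],[0,0,0],[0,0,0]],"claw":[60,60,60,60,60]}'; python3 - <<'E'
from h import *
im,K,T,o=grab("wrist"); cv2.imwrite("pics/w4.png",im)
print(proj([[442,-134,0],[442,-134,34],[442,-134,72]],K,T).round())
E
```

```text
clock: 7.5
eef_pos: [438.0, -132.7, 167.4]
tool_rot: [3.14, -0.001, -2.485]
ft_force: [0.7, -0.0, 0.8]
gripper_width: 0.705
gripper_force: 0.0
clock: 8.0
eef_pos: [442.0, -133.5, 168.6]
tool_rot: [3.141, -0.0, -2.484]
ft_force: [-0.0, 0.5, 0.2]
gripper_width: 0.7
gripper_force: 0.0
[[256. 172.]
 [256. 181.]
 [256. 194.]]
```

View pics/w4.png

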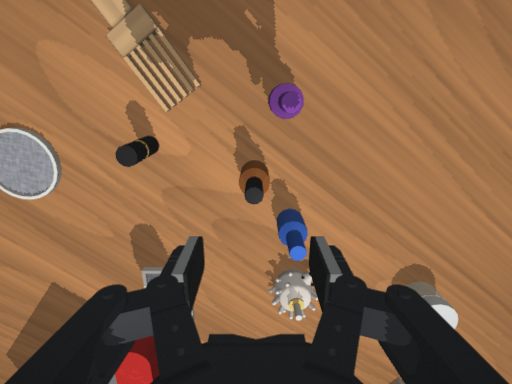

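The bottle's cap top is at (254,194) against a predicted (256,194), so it's about 1 mm off centre. The blue one at (292,225) and the purple at (286,100) are clear of the fingers. Next: descend and grip.

```bash
python3 -m jog '{"linear":[[0,-1,40],[0,-1,80],[0,-1,115],[0,-1,140],[0,-1,151]],"rotation":[[0,0,0],[0,0,0],[0,0,0],[0,0,0],[0,0,0]],"claw":[60,60,60,60,60]}' && python3 -m jog '{"linear":[[0,0,0],[0,0,0],[0,0,0],[0,0,0],[0,0,0]],"rotation":[[0,0,0],[0,0,0],[0,0,0],[0,0,0],[0,0,0]],"claw":[60,50,40,24,24]}' && python3 -m jog '{"linear":[[0,0,0],[0,0,-5],[0,0,-20],[0,0,-50],[0,0,-85]],"rotation":[[0,0,0],[0,0,0],[0,0,0],[0,0,0],[0,0,0]],"claw":[24,24,24,24,24]}'; python3 - <<'E'
from h import *
im,K,T,o=grab("wrist"); cv2.imwrite("pics/w5.png",im)
plan(647,129.3,107,37.6)
E
```

```text
clock: 8.55
eef_pos: [441.2, -133.7, 15.7]
tool_rot: [3.139, -0.001, -2.484]
ft_force: [-0.1, 0.1, -0.3]
gripper_width: 0.704
gripper_force: 0.0
clock: 9.05
eef_pos: [442.7, -134.6, 18.8]
tool_rot: [-3.14, 0.001, -2.484]
ft_force: [-0.5, 1.4, 9.5]
gripper_width: 0.354
gripper_force: 58.5
clock: 9.55
eef_pos: [441.5, -134.0, 103.9]
tool_rot: [3.141, -0.0, -2.484]
ft_force: [0.7, -0.3, -0.7]
gripper_width: 0.35
gripper_force: 59.4
lin [-322.5   84.9    2.3] rot [-0.3  0.1  0.1] clock 9.6 yaw 217.6
```

View pics/w5.png

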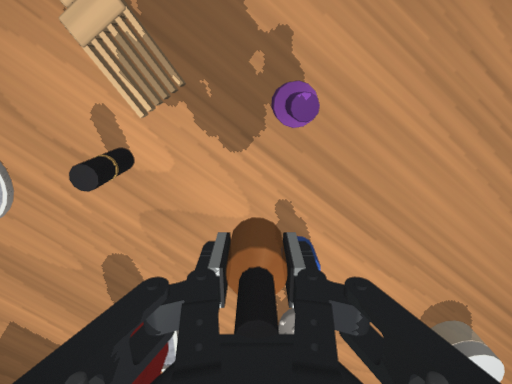

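```bash
python3 -m jog '{"linear":[[0,0,-20],[-10,3,-35],[-40,10,-40],[-80,21,-40],[-120,32,-40]],"rotation":[[0,0,0],[0,0,0],[0,0,0],[0,0,0],[0,0,0]],"claw":[24,24,24,24,24]}' && python3 -m jog '{"linear":[[-40,10,0],[-80,21,0],[-120,32,0],[-155,41,0],[-185,49,0]],"rotation":[[0,0,0],[0,0,0],[0,0,0],[0,0,0],[0,0,0]],"claw":[24,24,24,24,24]}' && python3 -m jog '{"linear":[[0,0,0],[0,0,0],[0,0,0],[0,0,0],[0,0,0]],"rotation":[[0,0,0],[0,0,0],[0,0,0],[0,0,0],[0,0,0]],"claw":[24,24,24,24,24]}'; python3 - <<'E'
from h import *
plan(647,129.3,143,37.6)
im,K,T,o=grab("wrist"); cv2.imwrite("pics/w6.png",im)
h,s,v=cv2.split(cv2.cvtColor(im,cv2.COLOR_BGR2HSV))
for c in blobs((s<70)&(v>80),300):
    r=rect(c,K,T,8); print(r,cv2.boundingRect(c)) if r[2]<75 else 0
E
```

```text
clock: 10.1
eef_pos: [518.4, -34.6, 143.7]
tool_rot: [-3.14, 0.001, -2.485]
ft_force: [0.4, -0.7, -1.2]
gripper_width: 0.354
gripper_force: 59.5
clock: 10.6
eef_pos: [634.8, 118.0, 143.1]
tool_rot: [-3.141, 0.001, -2.483]
ft_force: [-0.3, -0.1, -0.8]
gripper_width: 0.35
gripper_force: 59.5
clock: 11.1
eef_pos: [633.7, 115.5, 143.1]
tool_rot: [-3.141, 0.0, -2.485]
ft_force: [-0.2, 0.7, -0.1]
gripper_width: 0.352
gripper_force: 59.5
lin [-19.    2.8   0.1] rot [-0.  0.  0.] clock 11.1 yaw 217.6
[673.  201.8  56.2  13.7  48.1] (287, 232, 19, 44)
[727.7 131.4  56.2  13.6  27.8] (208, 232, 18, 44)
[646.9 127.3  55.1  52.5 -54.8] (231, 173, 54, 49)
[542.3   2.4  61.3  29.4 -52.4] (180, 0, 74, 41)
[ 652.1 -112.4   63.    62.8   37.6] (3, 0, 75, 83)
```

View pics/w6.png

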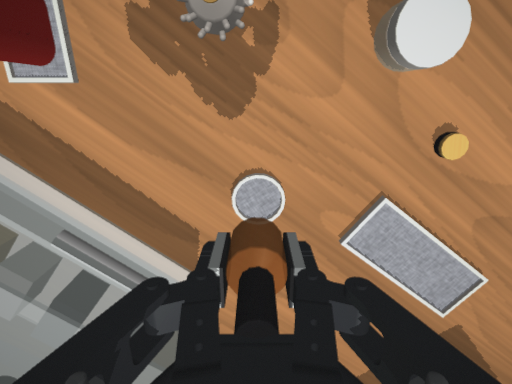

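The wrist view shows the small round tray at (258,198), just ahead of the held bottle, which is upright; the jar is at (428,30) and the pick tray at (414,256). I'll place the bottle.

```bash
python3 -m jog '{"linear":[[-19,2,5],[-19,2,40],[-19,2,75],[-19,2,100],[-19,2,112]],"rotation":[[0,0,0],[0,0,0],[0,0,0],[0,0,0],[0,0,0]],"claw":[24,24,24,24,24]}' && python3 -m jog '{"linear":[[0,0,4],[0,0,7.5],[0,0,7.5],[0,0,7.5],[0,0,7.5]],"rotation":[[0,0,0],[0,0,0],[0,0,0],[0,0,0],[0,0,0]],"claw":[24,24,24,24,24]}'  && python3 -m jog '{"linear":[[0,0,0],[0,0,0],[0,0,0],[0,0,0],[0,0,0]],"rotation":[[0,0,0],[0,0,0],[0,0,0],[0,0,0],[0,0,0]],"claw":[34,38,44,52,52]}'&& python3 -m jog '{"linear":[[0,0,-20],[0,0,-50],[0,0,-80],[0,0,-110],[0,0,-145]],"rotation":[[0,0,0],[0,0,0],[0,0,0],[0,0,0],[0,0,0]],"claw":[52,52,52,70,85]}'; python3 - <<'E'
from h import *
im,K,T,o=grab("wrist"); cv2.imwrite("pics/w7.png",im)
print("pred cap/body/base",proj([[647,128.5,76],[647,128.5,38],[647,128.5,4]],K,T).round())
plan(449,142,150,37.6)
E
```

```text
clock: 11.65
eef_pos: [646.6, 129.0, 28.7]
tool_rot: [3.14, -0.002, -2.485]
ft_force: [-0.4, 0.6, 0.4]
gripper_width: 0.357
gripper_force: 59.5
clock: 12.15
eef_pos: [648.2, 129.5, 24.1]
tool_rot: [-3.141, 0.001, -2.484]
ft_force: [0.1, -1.2, -0.4]
gripper_width: 0.352
gripper_force: 59.5
clock: 12.65
eef_pos: [647.8, 129.4, 23.3]
tool_rot: [-3.142, 0.0, -2.484]
ft_force: [0.8, 0.5, -0.1]
gripper_width: 0.61
gripper_force: 0.0
clock: 13.15
eef_pos: [647.3, 129.4, 169.1]
tool_rot: [3.141, -0.001, -2.484]
ft_force: [0.0, 0.2, 0.4]
gripper_width: 0.917
gripper_force: 0.0
pred cap/body/base [[256. 195.]
 [256. 182.]
 [256. 172.]]
lin [151.  132.3  24. ] rot [-0.2  0.3  0.1] clock 13.2 yaw 217.6
```

View pics/w7.png

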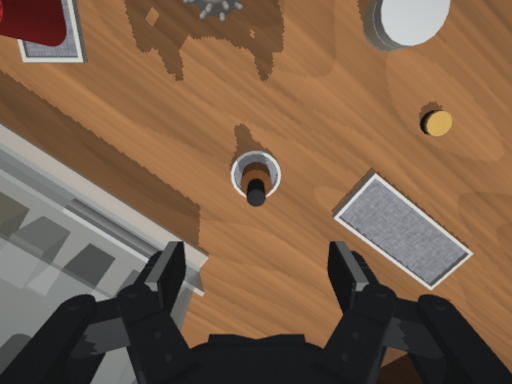

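The bottle stands in the small round tray, cap at (257,197) against a predicted (256,195). Next is the jar.

```bash
python3 -m jog '{"linear":[[36,32,4],[75,66,10],[112,99,16],[140,123,20],[154,133,20]],"rotation":[[0,0,0],[0,0,0],[0,0,0],[0,0,0],[0,0,0]],"claw":[85,85,85,85,85]}' && python3 -m jog '{"linear":[[0,0,0],[0,0,0],[0,0,0],[0,0,0],[0,0,0]],"rotation":[[0,0,0],[0,0,0],[0,0,0],[0,0,0],[0,0,0]],"claw":[85,85,85,85,85]}'; python3 - <<'E'
from h import *
im,K,T,o=grab("wrist"); cv2.imwrite("pics/w8.png",im)
h,s,v=cv2.split(cv2.cvtColor(im,cv2.COLOR_BGR2HSV))
for t in (170,200):
  for c in blobs((s<40)&(v>t),800):
    r=rect(c,K,T,42); print(t,r,cv2.boundingRect(c))
    if 45<r[2]<62 and 45<r[3]: plan(r[0],r[1],13,37.6)
E
```

```text
clock: 13.7
eef_pos: [440.8, 140.7, 147.8]
tool_rot: [3.141, -0.001, -2.483]
ft_force: [0.8, -0.1, 0.0]
gripper_width: 0.998
gripper_force: 0.0
clock: 14.2
eef_pos: [445.2, 140.5, 148.1]
tool_rot: [3.142, -0.0, -2.484]
ft_force: [-0.4, -0.8, 0.5]
gripper_width: 0.996
gripper_force: 0.0
170 [450.5 139.4  54.   53.7 -79.5] (222, 165, 60, 57)
lin [ -3.7  -4.3 135.1] rot [ 0.  -0.   0.1] clock 14.25 yaw 217.6
200 [450.3 139.1  53.1  52.4 -52.3] (223, 166, 59, 55)
lin [ -3.3  -4.4 135.1] rot [ 0.  -0.   0.1] clock 14.25 yaw 217.6
```

```bash
python3 -m jog '{"linear":[[-3.5,-4.3,30],[-3.5,-4.3,70],[-3.5,-4.3,100],[-3.5,-4.3,125],[-3.5,-4.3,134]],"rotation":[[0,0,0],[0,0,0],[0,0,0],[0,0,0],[0,0,0]],"claw":[85,85,85,85,85]}' && python3 -m jog '{"linear":[[0,0,0],[0,0,0],[0,0,0],[0,0,0],[0,0,0]],"rotation":[[0,0,0],[0,0,0],[0,0,0],[0,0,0],[0,0,0]],"claw":[85,75,65,48,48]}' && python3 -m jog '{"linear":[[0,0,0],[0,0,-5],[0,0,-30],[0,0,-65],[0,0,-100]],"rotation":[[0,0,0],[0,0,0],[0,0,0],[0,0,0],[0,0,0]],"claw":[48,48,48,48,48]}'; python3 - <<'E'
from h import *
plan(588.8,-342.5,114,37.6)
E
```

```text
clock: 14.75
eef_pos: [449.0, 139.1, 12.3]
tool_rot: [3.14, -0.003, -2.484]
ft_force: [0.6, -0.2, 0.4]
gripper_width: 0.995
gripper_force: 0.0
clock: 15.25
eef_pos: [450.7, 139.5, 15.5]
tool_rot: [-3.141, 0.002, -2.484]
ft_force: [-3.2, 0.5, 12.8]
gripper_width: 0.638
gripper_force: 60.9
clock: 15.75
eef_pos: [449.5, 139.3, 115.9]
tool_rot: [3.141, -0.0, -2.484]
ft_force: [0.6, 0.1, -2.8]
gripper_width: 0.643
gripper_force: 63.9
lin [ 184.2 -466.4    1.9] rot [ 0.  -0.   0.1] clock 15.75 yaw 217.6
```

```bash
python3 -m jog '{"linear":[[0,0,-15],[8,-20,-25],[18,-55,-25],[30,-93,-25],[43,-132,-25]],"rotation":[[0,0,0],[0,0,0],[0,0,0],[0,0,0],[0,0,0]],"claw":[48,48,48,48,48]}' && python3 -m jog '{"linear":[[13,-40,0],[26,-80,0],[39,-120,0],[52,-160,0],[65,-200,0]],"rotation":[[0,0,0],[0,0,0],[0,0,0],[0,0,0],[0,0,0]],"claw":[48,48,48,48,48]}' && python3 -m jog '{"linear":[[13,-40,0],[26,-80,0],[36,-110,0],[40,-125,0],[40,-125,0]],"rotation":[[0,0,0],[0,0,0],[0,0,0],[0,0,0],[0,0,0]],"claw":[48,48,48,48,48]}' && python3 -m jog '{"linear":[[0,0,0],[0,0,0],[0,0,0],[0,0,0],[0,0,0]],"rotation":[[0,0,0],[0,0,0],[0,0,0],[0,0,0],[0,0,0]],"claw":[48,48,48,48,48]}'; python3 - <<'E'
from h import *
plan(588.8,-342.5,19.3,37.6)
im,K,T,o=grab("wrist"); cv2.imwrite("pics/w9.png",im)
h,s,v=cv2.split(cv2.cvtColor(im,cv2.COLOR_BGR2HSV))
for c in blobs((s<70)&(v>80),800):
    r=rect(c,K,T,8); print(r,cv2.boundingRect(c))
E
```

```text
clock: 16.25
eef_pos: [496.9, 7.3, 140.0]
tool_rot: [-3.141, 0.001, -2.483]
ft_force: [-0.1, 0.1, -1.0]
gripper_width: 0.642
gripper_force: 63.9
clock: 16.75
eef_pos: [567.6, -191.2, 139.9]
tool_rot: [-3.141, 0.0, -2.484]
ft_force: [1.0, 0.2, -1.9]
gripper_width: 0.644
gripper_force: 63.9
clock: 17.25
eef_pos: [612.3, -314.8, 139.1]
tool_rot: [-3.141, -0.0, -2.486]
ft_force: [-0.2, 0.6, -1.9]
gripper_width: 0.643
gripper_force: 64.0
clock: 17.75
eef_pos: [612.1, -312.4, 139.5]
tool_rot: [-3.142, 0.0, -2.484]
ft_force: [0.4, 0.5, -2.5]
gripper_width: 0.641
gripper_force: 64.0
lin [ 36.8  -9.5 120.2] rot [-0.   0.   0.1] clock 17.75 yaw 217.6
[ 701.3 -251.   172.7  137.2   57.1] (196, 199, 121, 135)
[ 591.1 -343.4   79.1   78.6   80.2] (203, 103, 83, 84)
```

View pics/w9.png

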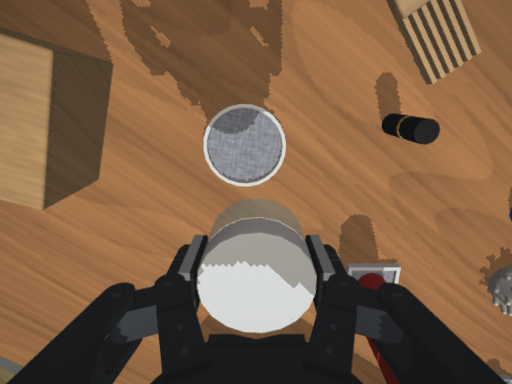

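The large round tray is fully in view at (245,145) and the jar is held level. I'll place it.

```bash
python3 -m jog '{"linear":[[30,-9,0],[36,-10.5,20],[36,-10.5,55],[36,-10.5,90],[36,-10.5,112]],"rotation":[[0,0,0],[0,0,0],[0,0,0],[0,0,0],[0,0,0]],"claw":[48,48,48,48,48]}' && python3 -m jog '{"linear":[[0,0,4],[0,0,8],[0,0,8],[0,0,8],[0,0,8]],"rotation":[[0,0,0],[0,0,0],[0,0,0],[0,0,0],[0,0,0]],"claw":[48,48,48,48,48]}'  && python3 -m jog '{"linear":[[0,0,0],[0,0,0],[0,0,0],[0,0,0],[0,0,0]],"rotation":[[0,0,0],[0,0,0],[0,0,0],[0,0,0],[0,0,0]],"claw":[58,62,68,76,76]}'&& python3 -m jog '{"linear":[[0,0,-20],[0,0,-50],[0,0,-80],[0,0,-110],[0,0,-140]],"rotation":[[0,0,0],[0,0,0],[0,0,0],[0,0,0],[0,0,0]],"claw":[76,76,76,76,76]}'; python3 - <<'E'
from h import *
im,K,T,o=grab("wrist"); cv2.imwrite("pics/w10.png",im)
h,s,v=cv2.split(cv2.cvtColor(im,cv2.COLOR_BGR2HSV))
for c in blobs((s<40)&(v>170),800): print("lid",rect(c,K,T,46),cv2.boundingRect(c))
# pick in top view
im,K,T,o=grab("top"); h,s,v=cv2.split(cv2.cvtColor(im,cv2.COLOR_BGR2HSV))
c=np.array([(265+x/5.5,185+y/5.5) for x,y in [(430,152),(408,237),(565,282),(585,195),(690,257),(678,298)]])
p=cast(c,K,T,14); print(p.round(1)); ang=np.degrees(np.arctan2(*((p[4]+p[5])/2-(p[0]+p[1])/2)[::-1])); print("axis",ang)
mid=cast([(265+555/5.5,185+236/5.5)],K,T,14)[0]; print(mid); plan(*mid,150,ang)
E
```

```text
clock: 18.3
eef_pos: [589.1, -342.6, 24.9]
tool_rot: [3.139, -0.001, -2.484]
ft_force: [-0.0, 0.2, -2.6]
gripper_width: 0.636
gripper_force: 64.0
clock: 18.8
eef_pos: [590.5, -343.5, 20.3]
tool_rot: [-3.14, 0.0, -2.484]
ft_force: [-0.6, 0.6, -2.0]
gripper_width: 0.641
gripper_force: 64.0
clock: 19.3
eef_pos: [590.1, -343.2, 19.3]
tool_rot: [-3.142, -0.0, -2.484]
ft_force: [-0.0, -0.5, 0.4]
gripper_width: 0.888
gripper_force: 0.0
clock: 19.8
eef_pos: [589.9, -343.1, 160.6]
tool_rot: [-3.142, 0.0, -2.484]
ft_force: [-0.3, 0.5, 0.6]
gripper_width: 0.884
gripper_force: 0.0
lid [ 586.  -344.8   67.9   60.3  -34.7] (219, 145, 74, 69)
lid [ 702.1 -532.5   34.9   26.8   20.8] (0, 137, 32, 44)
[[ 443.5 -246.2]
 [ 399.4 -234.3]
 [ 376.3 -315.7]
 [ 421.3 -326.7]
 [ 389.3 -380.9]
 [ 368.1 -374.3]]
axis -107.27638319250349
[ 400.03208191 -310.79622312]
lin [131.1 143.4  12.4] rot [ -0.    0.5 144.9] clock 19.9 yaw 72.7
```

```bash
python3 -m jog '{"linear":[[30,33,2],[60,66,5],[90,98,8],[115,126,10],[131,143,12]],"rotation":[[0,0,-8],[0,0,-16],[0,0,-24],[0,0,-32],[0,0,-35]],"claw":[85,85,85,85,85]}' && python3 -m jog '{"linear":[[0,0,0],[0,0,0],[0,0,0],[0,0,0],[0,0,0]],"rotation":[[0,0,0],[0,0,0],[0,0,0],[0,0,0],[0,0,0]],"claw":[85,85,85,85,85]}'; python3 - <<'E'
from h import *
im,K,T,o=grab("wrist"); cv2.imwrite("pics/w11.png",im)
print(np.round(o["q"],2),np.round(o["tool_rot"],3))
E
```

```text
clock: 20.4
eef_pos: [396.4, -308.9, 146.8]
tool_rot: [3.141, 0.0, -1.869]
ft_force: [-0.0, -0.5, 1.2]
gripper_width: 0.998
gripper_force: 0.0
clock: 20.9
eef_pos: [399.5, -310.1, 147.1]
tool_rot: [3.141, 0.0, -1.873]
ft_force: [-1.0, 0.1, 0.2]
gripper_width: 0.997
gripper_force: 0.0
[-0.82  0.28 -0.29  1.    0.   -2.09] [ 3.141  0.    -1.873]
```

View pics/w11.png

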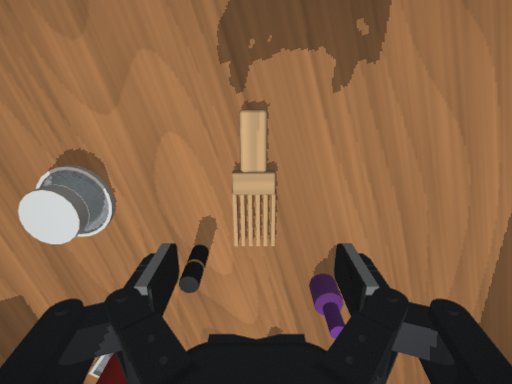

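The pick is centred between the fingers, spine at (254,184), handle up to (253,110) and tines down to (255,247). The jar sits in its tray at left, around (70,207).

```bash
python3 - <<'E'
from h import *
im,K,T,o=grab("wrist")
h,s,v=cv2.split(cv2.cvtColor(im,cv2.COLOR_BGR2HSV))
roi=np.zeros(h.shape,bool); roi[105:255,225:285]=1
for t in (150,165):
  for c in blobs((v>t)&(s<150)&roi,300): print(t,cv2.boundingRect(c),rect(c,K,T,14))
p=cast([(233,174),(274,174),(274,193),(233,193),(253.3,111),(254.5,247)],K,T,14); m=p[:4].mean(0); e=(p[4]+p[5])/2
print(p.round(1),"spine",m,"ends mid",e); d=p[5]-p[4]; a=np.degrees(np.arctan2(d[1],d[0])); print(a,np.linalg.norm(d))
plan(*m,12,252.7)
E
```

```text
150 (267, 105, 18, 108) [ 375.8 -324.2  107.    16.4   74.6]
150 (225, 105, 60, 150) [ 403.2 -306.5  156.8   64.8   72.8]
165 (225, 174, 50, 81) [ 417.  -276.5   91.9   49.5   73.9]
165 (240, 112, 25, 60) [ 392.  -349.2   56.3   22.8   73.2]
[[ 419.5 -325. ]
 [ 380.7 -313. ]
 [ 386.2 -293.7]
 [ 425.9 -306.1]
 [ 382.2 -376.5]
 [ 423.8 -239.9]] spine [ 403.0705026 -309.4348709] ends mid [ 402.98248267 -308.20070159]
73.04532677881012 142.75805040717046
lin [ -1.7  -3.5 135.1] rot [  0.  -0. 180.] clock 21.0 yaw 432.7
```

```bash
python3 -m jog '{"linear":[[-1.7,-3.5,30],[-1.7,-3.5,70],[-1.7,-3.5,100],[-1.7,-3.5,125],[-1.7,-3.5,135]],"rotation":[[0,0,0],[0,0,0],[0,0,0],[0,0,0],[0,0,0]],"claw":[85,85,85,85,85]}' && python3 -m jog '{"linear":[[0,0,0],[0,0,0],[0,0,0],[0,0,0],[0,0,0]],"rotation":[[0,0,0],[0,0,0],[0,0,0],[0,0,0],[0,0,0]],"claw":[80,65,52,38,38]}' && python3 -m jog '{"linear":[[0,0,0],[0,0,0],[0,0,-5],[0,0,-30],[0,0,-65]],"rotation":[[0,0,0],[0,0,0],[0,0,0],[0,0,0],[0,0,0]],"claw":[38,38,38,38,38]}'; python3 - <<'E'
from h import *
im,K,T,o=grab("wrist"); cv2.imwrite("pics/w12.png",im)
A=R.from_euler("xyz",o["tool_rot"])
print(A.inv().apply(np.array([598.2,315.8,110])-o["eef_pos"]).round(1))
E
```

```text
clock: 21.5
eef_pos: [402.1, -308.6, 10.3]
tool_rot: [3.139, 0.001, -1.873]
ft_force: [-0.3, -0.5, -0.1]
gripper_width: 0.993
gripper_force: 0.0
clock: 22.0
eef_pos: [403.3, -310.0, 13.6]
tool_rot: [-3.14, -0.001, -1.873]
ft_force: [-2.0, 2.1, 12.9]
gripper_width: 0.495
gripper_force: 59.9
clock: 22.5
eef_pos: [402.2, -308.8, 77.7]
tool_rot: [3.14, 0.001, -1.873]
ft_force: [0.5, 0.7, 0.5]
gripper_width: 0.494
gripper_force: 62.0
[-654.7   -1.   -31.6]
```

View pics/w12.png

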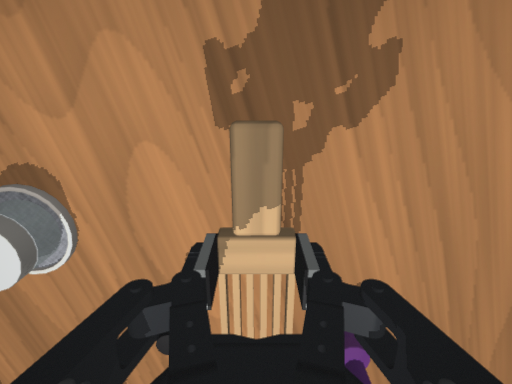

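The pick is held level and square across the spine, at (256,250). The pick tray was fully visible in w7 with corners (375,172), (471,252), (432,288) and (335,216), so I can cross-check it without another look while carrying.

```bash
python3 -m jog '{"linear":[[0,0,-25],[-5,0,-45],[-30,0,-52],[-70,0,-52],[-110,0,-52]],"rotation":[[0,0,0],[0,0,0],[0,0,0],[0,0,0],[0,0,0]],"claw":[38,38,38,38,38]}' && python3 -m jog '{"linear":[[-45,0,0],[-90,0,0],[-135,0,0],[-180,0,0],[-225,0,0]],"rotation":[[0,0,0],[0,0,0],[0,0,0],[0,0,0],[0,0,0]],"claw":[38,38,38,38,38]}' && python3 -m jog '{"linear":[[-45,0,0],[-90,0,0],[-135,0,0],[-180,0,0],[-220,0,0]],"rotation":[[0,0,0],[0,0,0],[0,0,0],[0,0,0],[0,0,0]],"claw":[38,38,38,38,38]}' && python3 -m jog '{"linear":[[-40,0,0],[-75,0,0],[-100,0,0],[-100,0,0],[-100,0,0]],"rotation":[[0,0,-7],[0,0,-14],[0,0,-17.3],[0,0,-17.3],[0,0,-17.3]],"claw":[38,38,38,38,38]}'; python3 - <<'E'
from h import *
f=optics.grab_frame("wrist"); K=f["mtx"]; W=np.eye(4); W[:3,:3]=R.from_euler("xyz",[3.141,-.001,-2.484]).as_matrix(); W[:3,3]=[647.3,129.4,169.1]
p=cast([(375,172),(471,252),(432,288),(335,216)],K,W@f["hand_eye"],8); print(p.round(1),p.mean(0),np.degrees(np.arctan2(*(p[1]-p[0])[::-1])))
cv2.imwrite("pics/w13.png",f["image"])
plan(598.5,315.5,16.5,270.2)
E
```

```text
clock: 23.05
eef_pos: [435.9, -203.7, 130.1]
tool_rot: [-3.14, -0.0, -1.875]
ft_force: [0.2, 0.8, -0.2]
gripper_width: 0.493
gripper_force: 62.0
clock: 23.55
eef_pos: [503.0, 12.2, 130.0]
tool_rot: [-3.14, 0.0, -1.873]
ft_force: [0.2, -0.4, -0.5]
gripper_width: 0.495
gripper_force: 62.0
clock: 24.05
eef_pos: [568.5, 222.7, 129.9]
tool_rot: [-3.141, 0.001, -1.873]
ft_force: [-0.0, -0.7, -0.9]
gripper_width: 0.494
gripper_force: 62.0
clock: 24.55
eef_pos: [597.8, 316.0, 129.4]
tool_rot: [-3.142, -0.0, -1.571]
ft_force: [-1.0, -0.4, -0.7]
gripper_width: 0.491
gripper_force: 62.0
[[565.9 229.8]
 [565.6 394. ]
 [629.4 397.4]
 [631.3 231.3]] [598.07763241 313.13092946] 90.09364630202633
lin [-1.00e-01 -8.00e-01  1.13e+02] rot [-0.  -0.  -0.3] clock 24.6 yaw 270.2
```

```bash
python3 -m jog '{"linear":[[1,-0.5,20],[1,-0.5,50],[1,-0.5,80],[1,-0.5,98],[1,-0.5,106]],"rotation":[[0,0,0],[0,0,0],[0,0,0],[0,0,0],[0,0,0]],"claw":[38,38,38,38,38]}' && python3 -m jog '{"linear":[[0,0,3],[0,0,6.5],[0,0,6.5],[0,0,6.5],[0,0,6.5]],"rotation":[[0,0,0],[0,0,0],[0,0,0],[0,0,0],[0,0,0]],"claw":[38,38,38,38,38]}'  && python3 -m jog '{"linear":[[0,0,0],[0,0,0],[0,0,0],[0,0,0],[0,0,0]],"rotation":[[0,0,0],[0,0,0],[0,0,0],[0,0,0],[0,0,0]],"claw":[46,50,55,62,62]}'&& python3 -m jog '{"linear":[[0,0,-20],[0,0,-50],[0,0,-80],[0,0,-110],[0,0,-140]],"rotation":[[0,0,0],[0,0,0],[0,0,0],[0,0,0],[0,0,0]],"claw":[62,62,62,76,76]}' && python3 -m jog '{"linear":[[40,0,0],[80,0,0],[110,0,0],[130,0,0],[130,0,0]],"rotation":[[0,0,0],[0,0,0],[0,0,0],[0,0,0],[0,0,0]],"claw":[76,76,76,76,76]}'; python3 - <<'E'
from h import *
im,K,T,o=grab("wrist"); cv2.imwrite("pics/w14.png",im)
im,K,T,o=grab("scene"); im2=grab("top")[0][120:260,110:400]
a=np.vstack([cv2.resize(im2,(580,280)),np.hstack([cv2.resize(cv2.imread("pics/w14.png"),(290,218)),cv2.resize(im,(290,218))])]); cv2.imwrite("pics/fin.png",a)
E
```

```text
clock: 25.1
eef_pos: [597.5, 313.4, 22.0]
tool_rot: [3.14, -0.001, -1.573]
ft_force: [0.1, -0.2, -0.1]
gripper_width: 0.494
gripper_force: 62.0
clock: 25.6
eef_pos: [598.9, 314.9, 17.7]
tool_rot: [-3.14, 0.0, -1.571]
ft_force: [-0.9, -1.0, 6.3]
gripper_width: 0.492
gripper_force: 62.8
clock: 26.1
eef_pos: [598.4, 314.8, 16.7]
tool_rot: [3.141, -0.0, -1.571]
ft_force: [-0.1, 0.5, -0.3]
gripper_width: 0.724
gripper_force: 0.0
clock: 26.6
eef_pos: [598.3, 314.8, 158.0]
tool_rot: [-3.142, -0.0, -1.571]
ft_force: [0.8, 0.6, 0.2]
gripper_width: 0.889
gripper_force: 0.0
clock: 27.1
eef_pos: [598.4, 182.7, 157.0]
tool_rot: [-3.142, -0.0, -1.574]
ft_force: [-0.0, 0.2, -0.2]
gripper_width: 0.891
gripper_force: 0.0
```

View pics/fin.png

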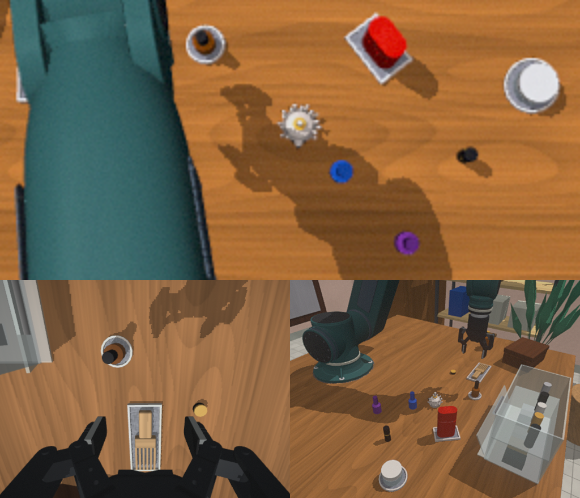

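The combined view shows the bottle, deodorant, jar and pick in their own trays, with the hedgehog and lipstick in place. I'll do one last numeric check of the jar and pick, then hand in.

```bash
python3 - <<'E'
from h import *
im,K,T,o=grab("top"); h,s,v=cv2.split(cv2.cvtColor(im,cv2.COLOR_BGR2HSV))
roi=np.zeros(h.shape,bool); roi[140:185,350:400]=1
for t in (190,215):
  m=cv2.morphologyEx(((s<50)&(v>t)&roi).astype(np.uint8),cv2.MORPH_OPEN,np.ones((5,5)))
  for c in blobs(m,50): print("lid",t,rect(c,K,T,46))
im,K,T,o=grab("wrist"); h,s,v=cv2.split(cv2.cvtColor(im,cv2.COLOR_BGR2HSV))
roi=np.zeros(h.shape,bool); roi[215:345,228:285]=1
print(np.round(o["joint_vel"],3).max())
for c in blobs((s>60)&(h>8)&(h<25)&(v>120)&roi,300): print("pick",cv2.boundingRect(c),rect(c,K,T,18))
tr=(s<60)&(v>170)&roi; c=max(blobs(tr,20),key=cv2.contourArea); print("tray",cv2.boundingRect(c),rect(c,K,T,8))
E
```

```text
lid 190 [ 588.4 -342.5   51.1   51.   -89.8]
lid 215 [ 589.8 -342.5   51.    48.2  -89.8]
0.007
pick (238, 231, 37, 102) [599.2 314.  141.5  43.6 -89.9]
tray (228, 217, 57, 118) [600.2 315.  167.5  68.5 -89.5]
```

All four things are centred on their trays and the arm is clear.

```bash
python3 -c "
from cell import job
print(job.finish_job())"
```

```text
the job is handed in; nothing more can be done
None
```

I placed the deodorant, nail polish bottle, cream jar and hair pick in their own trays, each within about 3 mm of centre by camera, left the hedgehog and lipstick untouched, and handed the job in at about 27 s; no verdict was returned.

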